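# Raise the roller support one rung on its gravity lock

### The job

The roller-topped board support is on its lowest rung and sits too low for the next board. Lift it by its roller until its gravity lock has passed the middle rung, lower it gently until the lock is seated on that middle rung, and let go. Leave the flat-topped support alone.

Things in the scene. Friction and masses are not known exactly. Their poses are not given: they have to be found in the camera images.
- roller_grip (a point): Centre of the grey roller atop one support: 36 mm diameter, 102 mm long, does not spin, thin cheeks at its ends; 222 mm above the bench at the start and rising with the sliding section. z up, y along the roller, x across: pinch it from above at mid-length, closing along x. A 22 mm wide crossbar lies 29 mm below this point, the fixed frame's top (52 x 124 mm) 40 mm below.
- roller_riser (a joint): Height (m, up positive) of the section (0.4-0.8 kg) that carries the roller. Fixed frame with 3 round rungs 65 mm apart: 0 = lock on the lowest (start), 0.065 = middle, 0.130 = top; end stop 0.17. Unseated, it falls if let go. Rising, the lock meets the middle rung at 0.05 and is out above it by 0.09; it passes the top one at 0.155. A rung once passed cannot be passed back.
- roller_pawl (a joint): Angle (rad) of the gravity lock of the roller's section: a steel tongue 22 mm wide and 31 mm long, pivoted low on the section and pointing at the rungs (local +x), with a counterweight. 0 = level against its stop, as when seated; a rung pushes it down to about 1.1 as the section rises past, then it swings back to 0 by itself. No need to touch it.
- flat_riser (a joint): Height (m) of the sliding section of the other support, built alike but topped by a flat wooden bar (40 x 130 x 26 mm) instead of a roller, on the other half of the bench; 0 = on its lowest rung, where it must stay.

How it is judged (in metres and radians):
On the way:
1. the roller section is raised until its lock has cleared the middle rung and swung back out above it (value of joint roller_riser above 0.075 m and value of joint roller_pawl below 0.3 rad), for 0.05 s.
At the end, for the whole second after the job is handed in: The roller section rests at 65 mm (within 8 mm) above its start, its lock out level (within 0.2 rad) on the middle rung, at rest and released; the flat-topped support is still on its lowest rung (within 10 mm) (value of joint roller_riser between 0.057 and 0.073 m and value of joint roller_pawl below 0.2 rad and velocity of joint roller_riser between -0.01 and 0.01 m/s and value of joint flat_riser below 0.01 m); the robot touches nothing.
It fails at once if the roller section is dropped (falls faster than 0.4 m/s) (velocity of joint roller_riser below -0.4 m/s).
It fails at once if the flat-topped support is raised by more than 20 mm (value of joint flat_riser above 0.02 m).
It also fails if it takes over 32 s, if anything falls off the work surface, if the arm or the gripper's body presses on something with over 40 N, if the wrist force passes 120 N, or if a joint passes its speed limit or range.

### The arm

A 7-joint arm with a two-finger parallel gripper is mounted at the origin on the work surface. World frame = base frame: x ahead of the robot, y to its left, z up, the work surface at z = 0. Lengths are in mm, angles in rad, forces in N, time in s.
With the tool pointing down it reaches from about 400 to 875 mm from the base axis. Payload 19.3 kg.
Tool frame: the origin (TCP) lies at the very end of the fingers, on their centre line; the grasp point (between the pads) lies 19 mm behind it (grip_point_offset is the z of the grasp point in the tool frame, in mm); z points along the fingers, x is the direction in which the jaws open and shut, and the axes are right-handed (so a half turn about z gives the same grasp; the last joint's range is limited). The gripper opens to 85 mm and grips with 20 to 120 N. Pads are 22 mm wide; open, the fingers measure 114 mm over their backs; the gripper's body (76 mm by 85 mm) begins 54 mm behind the grasp point. The pads swing forward as they close: fully open they stand 13 mm farther back than shut.
Start: joints at [-0.07, 0.521, -0.036, 1.599, 0.021, 1.021, -0.113], TCP at [624.991, -0.025, 192.891] pointing down, gripper open.
Joint ranges: [-2.91, 2.91], [-0.3, 2.13], [-1.5, 1.42], [0.17, 2.43], [-1.26, 4.41], [0.16, 1.93], [-2.52, 2.52]. Speed limits (rad/s): [1.89, 1.89, 2.39, 2.39, 3.01, 3.01, 3.01].

### API

Orientations are given as a 3x3 rotation matrix whose columns are the frame's x, y, z axes.
In Python, from workcell import movep, movel, goto_joints, open_gripper, clamp, wait, inverse_kinematics, read_state, camera, PlanningError, finish_job, grip_point_offset gives the robot as it stands. Calls block until the motion is done:
- movep(position, orientation): joint-space move of the TCP to a pose.
- movel(position, frame=None, max_speed=150, guard=None): straight line of the TCP; frame=None keeps the orientation; max_speed is the mean speed in mm/s. With guard (N) it stops when the force on the tool has changed by that much, and returns True; else False.
- goto_joints(angles): joint-space move.
- open_gripper() and clamp(): open the fingers fully, or close them until they stop; the grip force is fixed at half the most.
- wait(seconds).
- inverse_kinematics(position, orientation): joint angles nearest the present ones, or None.
- read_state(): the state.
- camera(name): name is "scene" or "side" or "wrist"; returns a dict with "image" (420x560x3 uint8, blue, green, red), "range_z" (420x560 float32, mm along the optical axis (not along the pixel's ray), 0 where there is no reading), "fx", "fy", "cx", "cy" (pixels), "cam_to_world" (4x4, takes a point from camera to world coordinates). Camera axes: x right, y up, looking along -z (the intrinsics and any distortion apply to the point x, -y, -z); pixel columns grow to the right and rows downward; lengths in mm; the calibration is good to about 2 mm. A picture is of the moment at which its call begins.
A pose or a line that the arm cannot do raises PlanningError and nothing moves.
- finish_job(): hands the job in, once; it reports no verdict.
The state is a dict: "time": time; "qpos": joint angles; "qvel": joint speeds; "joint_efforts": joint torques, N m; "eef_pos": TCP position; "tool_rot": TCP orientation; "ft_force": force on the tool from outside, world axes, zero at the start; "torque": the same for the moment, N m; "finger_gap": finger opening in mm.
Only numpy, scipy, OpenCV 4.12 (cv2) and the standard library are available. Lean on these libraries where they do the work, as an engineer would, in place of code of your own. Each camera call takes 0.05 s, during which the arm holds its last target.

## Working session

There is one attempt and no reset: what is moved stays moved. The work goes in short steps, each a Python script; the robot and the scene stay as the last script left them, time stands still between calls to the robot, and variables do not carry over. Pictures are saved under pics/ and viewed, and the job is handed in when it is done.

```bash
mkdir -p pics; python3 - <<'E'
from workcell import *
import cv2,numpy as np
for n in("scene","side"):
    c=camera(n); cv2.imwrite(f"pics/{n}0.png",c["image"]); np.savez(f"{n}0.npz",**c); print(n,c["fx"],c["cx"],c["cy"],c["cam_to_world"].round(3).tolist(),[k for k in c])
s=read_state();print(s["time"],s["finger_gap"],s["tool_rot"])
E
```

```text
scene 535.9832539737055 268.82384267777957 221.52125706268626 [[0.888, -0.348, 0.301, 882.828], [0.46, 0.696, -0.551, -644.686], [-0.018, 0.628, 0.778, 1051.124], [0.0, 0.0, 0.0, 1.0]] ['image', 'range_z', 'fx', 'fy', 'cx', 'cy', 'cam_to_world']
side 510.32492271160396 271.5472179107696 214.53776516899396 [[0.967, 0.142, -0.213, 348.328], [-0.256, 0.584, -0.77, -684.099], [0.015, 0.799, 0.601, 703.675], [0.0, 0.0, 0.0, 1.0]] ['image', 'range_z', 'fx', 'fy', 'cx', 'cy', 'cam_to_world']
0.1 85.70341935535482 [[ 9.99999501e-01  4.99801418e-05 -9.97557544e-04]
 [ 4.99046452e-05 -9.99999996e-01 -7.57061843e-05]
 [-9.97561323e-04  7.56563638e-05 -9.99999500e-01]]
```

View pics/scene0.png

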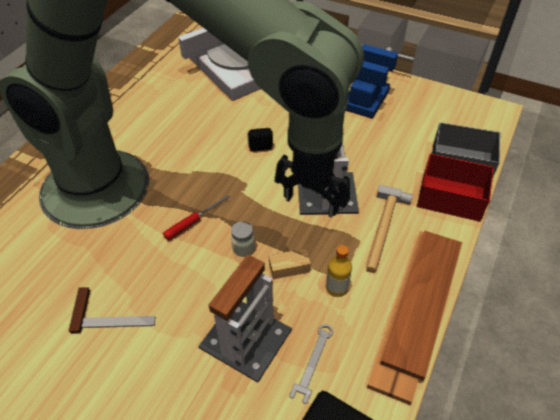

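View pics/side0.png

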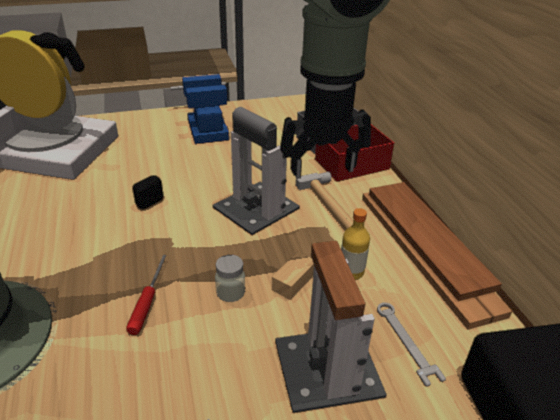

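The side view shows the grey roller at about (255,125), and the flat-topped support in front at about (335,275). Next I'll enlarge the roller and fit its position from the depth data.

```bash
cat > h.py <<'E'
import numpy as np
def pts(c,u,v):
    z=c["range_z"][v,u].astype(float)
    p=np.stack([(u-c["cx"])/c["fx"]*z,-(v-c["cy"])/c["fy"]*z,-z,np.ones_like(z)],-1)
    return (p@c["cam_to_world"].T)[...,:3],z
E
python3 - <<'E'
import numpy as np,cv2
from h import pts
c=dict(np.load("side0.npz"))
im=c["image"][95:235,200:320]
cv2.imwrite("pics/crop1.png",cv2.resize(im,None,fx=4.2,fy=4.2,interpolation=cv2.INTER_CUBIC))
v,u=np.mgrid[95:235,200:290]
P,z=pts(c,u.ravel(),v.ravel()); u=u.ravel();v=v.ravel()
m=(P[:,2]>203)&(P[:,2]<260)&(z>0)&(P[:,1]>0)
Q=P[m];print(m.sum(),Q.min(0),Q.max(0))
m&=(v<150)&(u<280)&(P[:,0]<600);Q=P[m]
print(m.sum(),u[m].min(),u[m].max(),v[m].min(),v[m].max(),np.percentile(Q,[1,50,99],axis=0).round(1))
x=Q[:,:2]-Q[:,:2].mean(0);w,V=np.linalg.eigh(x.T@x);a=V[:,1];print("axis",a,np.degrees(np.arctan2(a[1],a[0])),np.percentile(x@a,[0,1,99,100]))
# bench check
P2,_=pts(c,np.array([100,280]),np.array([200,250]));print(P2)
# cylinder fit
from scipy.optimize import least_squares
def f(p):
    a=np.array([np.cos(p[0]),np.sin(p[0])]);n=np.array([-a[1],a[0]])
    return np.hypot(Q[:,:2]@n-p[1],Q[:,2]-p[2])-18
th=np.arctan2(a[1],a[0]);n=np.array([-a[1],a[0]])
r=least_squares(f,[th,Q[:,:2].mean(0)@n,222],loss="soft_l1")
th=r.x[0];a=np.array([np.cos(th),np.sin(th)]);n=np.array([-a[1],a[0]])
t=Q[:,:2]@a;print(r.x,np.degrees(th),np.abs(r.fun).mean(),np.percentile(t,[0,1,2,98,99,100]).round(1))
lo,hi=np.percentile(t,[.5,99.5]);print("len",hi-lo,"center",n*r.x[1]+a*(lo+hi)/2,r.x[2])
E
```

```text
828 [525.5046583  191.05641757 203.11034359] [602.67420446 294.14629798 240.89715101]
818 232 276 107 142 [[527.2 193.4 204.3]
 [562.  229.9 229.6]
 [598.1 291.2 240.5]]
axis [-0.52879564  0.84874918] 121.92411706192064 [-48.96110253 -46.25063799  64.84038495  69.61848744]
[[218.55287544 365.66261085   2.23788872]
 [583.98649924  96.25675336  -2.35826316]]
[   2.07621492 -614.70598886  221.27855927] 118.95835204499424 2.0405646849104744 [-116.1 -113.6 -113.2   -6.4   -2.8    1.9]
len 114.23084093341953 center [565.55057802 247.56637268] 221.2785592671435
```

View pics/crop1.png

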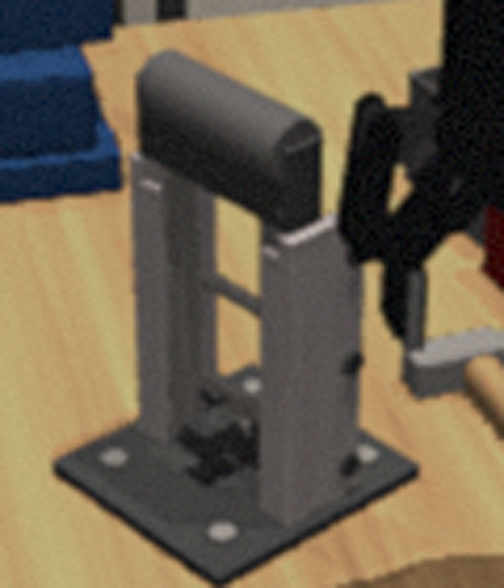

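The fitted centre height is 221.3, which agrees with the 222 given. The roller axis is at about 119°. Next I'll hover above it and check with the wrist camera.

```bash
cat >> h.py <<'E'
def R(deg):
    t=np.radians(deg);x=np.array([np.cos(t),np.sin(t),0]);z=np.array([0,0,-1.]);return np.stack([x,np.cross(z,x),z],1)
E
python3 - <<'E'
from workcell import *
import cv2,numpy as np
from h import *
print(grip_point_offset)
for d in(29,-151):
    for z in(360,203,295): 
        q=inverse_kinematics([565.5,247.5,z],R(d)); print(d,z,None if q is None else np.round(q,2))
movel([625,0,330],max_speed=200)
movep([565.5,247.5,360],R(29))
c=camera("wrist");cv2.imwrite("pics/w1.png",c["image"]);np.savez("w1.npz",**c)
s=read_state();print(s["time"],s["eef_pos"],s["ft_force"])
E
```

```text
-18.700000000000003
29 360 [-0.38  0.4  -0.19  1.37  0.08  1.38 -0.07]
29 203 [-0.38  0.5  -0.19  1.6   0.11  1.04 -0.09]
29 295 [-0.38  0.43 -0.2   1.48  0.09  1.24 -0.08]
-151 360 [-1.2   0.76  1.39  1.42 -0.74  1.56 -2.5 ]
-151 203 [-1.14  0.76  1.09  1.64 -0.72  1.19 -2.51]
-151 295 [-1.21  0.83  1.39  1.53 -0.82  1.47 -2.43]
1.9917 [566.38922906 245.35681431 359.65074509] [ 0.47629244 -0.81311076 -0.60887724]
```

View pics/w1.png

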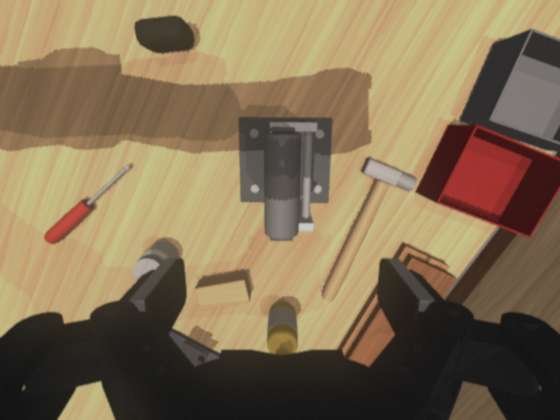

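The wrist view shows the roller vertical in the image, from (282,135) to (282,238), so the jaw angle looks right. I'll repeat the fit with the wrist depth.

```bash
python3 - <<'E'
import numpy as np,cv2
from h import pts
from scipy.optimize import least_squares
c=dict(np.load("w1.npz"))
cv2.imwrite("pics/w1c.png",cv2.resize(c["image"][105:255,210:350],None,fx=4,fy=4,interpolation=cv2.INTER_CUBIC))
v,u=np.mgrid[105:255,210:350];u=u.ravel();v=v.ravel()
P,z=pts(c,u,v)
m=(z>0)&(P[:,2]>222)&(P[:,2]<255);Q=P[m];print(m.sum(),u[m].min(),u[m].max(),v[m].min(),v[m].max())
def f(p):
    n=np.array([-np.sin(p[0]),np.cos(p[0])]);return np.hypot(Q[:,:2]@n-p[1],Q[:,2]-p[2])-18
r=least_squares(f,[2.076,-614.7,222],loss="soft_l1");th=r.x[0]
a=np.array([np.cos(th),np.sin(th)]);n=np.array([-a[1],a[0]])
t=np.sort(Q[:,:2]@a);lo,hi=np.percentile(t,[.5,99.5])
print(np.degrees(th),r.x,np.abs(r.fun).mean(),hi-lo,n*r.x[1]+a*(lo+hi)/2)
m=(z>0)&(P[:,2]>168)&(P[:,2]<188);F=P[m][:,:2];print("frame n",np.percentile(F@n-r.x[1],[2,50,98]),"t",np.percentile(F@a-(lo+hi)/2,[2,98]))
E
```

```text
3851 264 300 127 240
118.206417156694 [   2.06309118 -614.98272565  221.99068394] 0.8681420391673644 112.36553636429156 [563.53619007 250.43118145]
frame n [-37.59605163 -24.5670215   11.95346517] t [-61.6130099   61.20940577]
```

View pics/w1c.png

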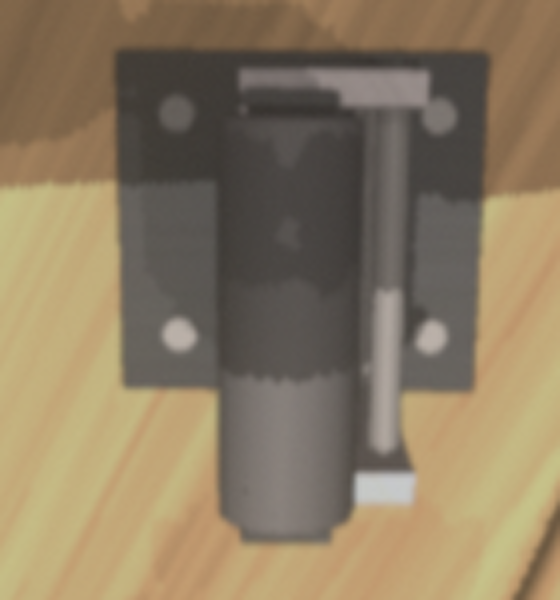

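The two views agree to 3 mm, with z at 222. The frame ends are symmetric about the centre at ±61 (124 mm), so the position holds. I'll descend and grip.

```bash
python3 - <<'E'
from workcell import *
import cv2,numpy as np
from h import *
g=R(28.4)
movep([563.5,250.2,300],g)
s0=read_state();hit=movel([563.5,250.2,203],g,max_speed=80,guard=15)
s=read_state();print(hit,s["eef_pos"],s["ft_force"])
if not hit:
    clamp();s=read_state();print(s["time"],s["finger_gap"],s["eef_pos"],s["ft_force"])
c=camera("side");cv2.imwrite("pics/g1.png",cv2.resize(c["image"][20:240,170:400],None,fx=2.5,fy=2.5))
E
```

```text
False [563.71623347 250.34189592 203.497753  ] [ 0.17435222  0.41761584 -1.41991383]
4.475 -0.009003203233624694 [563.48884052 250.20057173 202.99444587] [ 0.04055957 -0.63182392 -0.54050598]
```

View pics/g1.png

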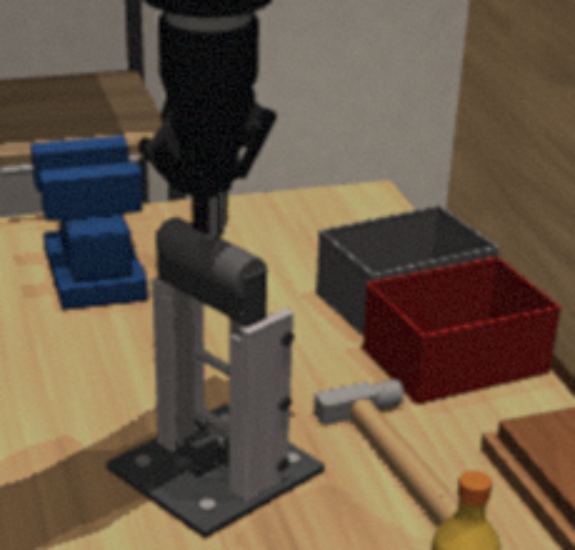

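The gap is 0, so the fingers closed on nothing. In the picture they sit behind or above the roller. I'll work out where they actually are.

```bash
python3 - <<'E'
from workcell import *
import cv2,numpy as np
from h import *
for n in("wrist","side","scene"):
    c=camera(n);np.savez(n+"2.npz",**c)
    M=np.linalg.inv(c["cam_to_world"]);im=c["image"].copy()
    for p,col in(([563.5,250.2,203],(0,0,255)),([563.5,250.2,222],(0,255,0)),([563.5,250.2,257],(255,0,0))):
        q=M@np.array(p+[1.]);u=c["cx"]+c["fx"]*q[0]/-q[2];v=c["cy"]+c["fy"]*-q[1]/-q[2]
        print(n,p,u,v,-q[2],c["range_z"][int(v)%420,int(u)%560])
        if n!="wrist": pass
        cv2.circle(im,(int(u),int(v)),3,col,1)
    cv2.imwrite(f"pics/{n}2.png",im)
s=read_state();print(s["eef_pos"],s["finger_gap"],s["tool_rot"].round(3) if hasattr(s["tool_rot"],'round') else s["tool_rot"])
E
python3 -c "
import cv2,numpy as np
a=cv2.imread('pics/side2.png')[40:180,190:330]
cv2.imwrite('pics/side2c.png',cv2.resize(a,None,fx=4.2,fy=4.2,interpolation=cv2.INTER_CUBIC))"
```

```text
wrist [563.5, 250.2, 203] 281.30643965672436 236.0955467148277 192.4019773092631 153.734
wrist [563.5, 250.2, 222] 281.26501005504133 247.98986354604926 174.06098997173592 146.3403
wrist [563.5, 250.2, 257] 281.1603322574314 278.0425514644559 140.27496066576487 117.33974
side [563.5, 250.2, 203] 253.20095776338923 130.14813470612413 1066.4513094070114 1039.2928
side [563.5, 250.2, 222] 253.13754789305136 121.89101416810131 1055.0307266671914 1031.7504
side [563.5, 250.2, 257] 253.01707347946612 106.20305030032108 1033.9928110938388 1022.4597
scene [563.5, 250.2, 203] 330.3362663215248 135.0622072371014 1249.371482087081 1204.8093
scene [563.5, 250.2, 222] 330.9240464649371 128.847363510342 1234.5883213068453 1213.8593
scene [563.5, 250.2, 257] 332.0444785372001 117.00056957963942 1207.3561830274639 1196.2411
[563.48996053 250.17854486 202.99055398] -0.17172094782465636 [[ 0.88   0.476 -0.   ]
 [ 0.476 -0.88  -0.   ]
 [-0.    -0.    -1.   ]]
```

View pics/side2c.png

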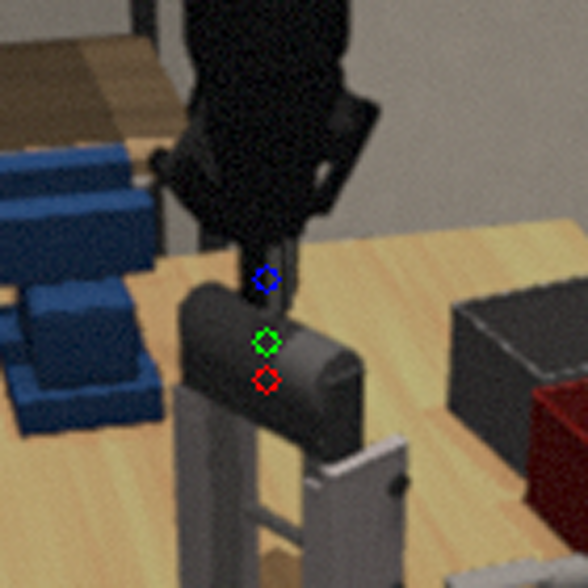

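View pics/wrist2.png

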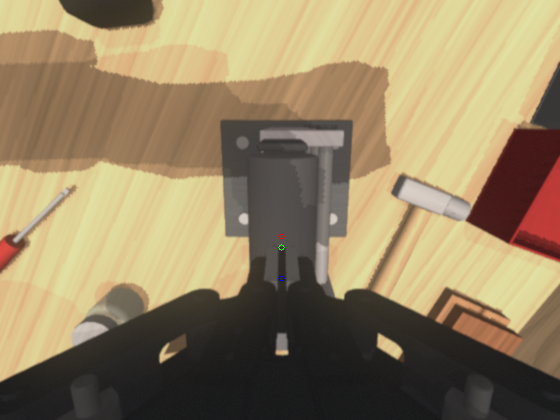

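```bash
python3 - <<'E'
import numpy as np,cv2
from h import pts
from scipy.optimize import least_squares
for n,us,vs in(("wrist2",[250,255,262,270,281,290,295,305,312],[150,180,200,220,240,250,255,260,265,270,280,290]),("side2",list(range(240,272,3)),list(range(90,128,3)))):
    c=dict(np.load(n+".npz"));print(n,us)
    for v in vs:
        P,z=pts(c,np.array(us),np.full(len(us),v));print(v,P[:,2].round(0).astype(int))
c=dict(np.load("wrist2.npz"));a=c["image"][130:330,200:370]
cv2.imwrite("pics/w2c.png",cv2.resize(a,None,fx=3,fy=3,interpolation=cv2.INTER_CUBIC)*1)
g=cv2.resize(a,None,fx=3,fy=3).astype(float);cv2.imwrite("pics/w2c.png",np.clip(255*(g/255)**.5,0,255).astype(np.uint8))
E
```

```text
wrist2 [250, 255, 262, 270, 281, 290, 295, 305, 312]
150 [ 12  10 229 229 230 229 229 229  99]
180 [231 233 238 240 239 240 239 237 232]
200 [229 235 237 239 240 240 240 236 232]
220 [230 235 237 238 240 240 239 237 231]
240 [230 234 238 239 241 240 385 236 231]
250 [227 235 238 251 251 250 251 236 232]
255 [228 234 237 257 258 256 256 235 385]
260 [228 253 252 262 262 263 261 253 230]
265 [259 258 258 266 266 266 267 257 259]
270 [263 263 263 271 271 272 272 263 263]
280 [272 282 281 279 280 279 279 281 271]
290 [288 289 290 288 279 289 288 289 288]
side2 [240, 243, 246, 249, 252, 255, 258, 261, 264, 267, 270]
90 [ 307  306  304  291  302  298  295  293  290  289 -480]
93 [ 293  301  299  296  294  292  288  288 -502 -504 -505]
96 [-296  292  293  291  288  286  280  279 -517 -522 -531]
99 [-309 -313  276  277  278  278  276    1    2    1   -2]
102 [  1   1 268 270 272 273 268  -2   0   2  -2]
105 [  1  -1  -1 264 265 266 262  -1  -2   0   3]
108 [240 238   1 256 259 259 704  -1  -1  -5   0]
111 [236 237 240 252 252 252 250   1  -5  -1   0]
114 [235 237 237 239 244 246   2   0   1   0  -2]
117 [228 232 233 236 239 238 238 238  -3  -1  -1]
120 [224 226 229 231 234 237 237 237 240 238  -2]
123 [217 220 224 229 230 231 235 236 237 239 240]
126 [193 211 218 221 226 226 230 231 234 234 234]
```

View pics/w2c.png

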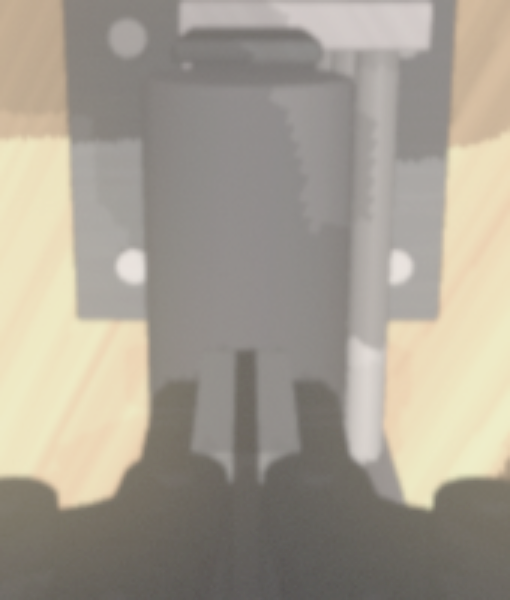

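Depth shows the finger tips ending right at the roller's top surface (z about 241), while the state says the TCP is at 203. I'll check the tip height in the first images, when the reported TCP was 193.

```bash
python3 - <<'E'
import numpy as np,cv2
from h import pts
for n,(u0,u1,v0,v1) in(("side0",(280,380,70,190)),("scene0",(270,360,140,220))):
    c=dict(np.load(n+".npz"));v,u=np.mgrid[v0:v1,u0:u1];u=u.ravel();v=v.ravel()
    P,z=pts(c,u,v);m=(z>0)&(abs(P[:,0]-625)<75)&(abs(P[:,1])<25)&(P[:,2]>140)
    Q=P[m];i=np.argsort(Q[:,2]);print(n,m.sum(),Q[i[:12]].round(0).tolist(),u[m][i[:5]],v[m][i[:5]])
    for s in(-1,1):
        k=Q[(Q[:,0]-625)*s>20];print(s,np.percentile(k[:,2],[0,1,3,10]).round(1), k[k[:,2]<np.percentile(k[:,2],5)].mean(0))
# current
c=dict(np.load("side2.npz"));v,u=np.mgrid[60:140,230:290];P,z=pts(c,u.ravel(),v.ravel())
c0=dict(np.load("side0.npz"))
a=c0["image"][90:200,270:390];cv2.imwrite("pics/s0f.png",cv2.resize((255*(a/255)**.5).astype(np.uint8),None,fx=5,fy=5,interpolation=cv2.INTER_CUBIC))
E
```

```text
side0 3703 [[576.0, -8.0, 244.0], [668.0, 6.0, 245.0], [668.0, 1.0, 245.0], [675.0, -10.0, 245.0], [668.0, -9.0, 245.0], [669.0, -3.0, 245.0], [671.0, -10.0, 246.0], [576.0, -7.0, 246.0], [580.0, -11.0, 246.0], [672.0, -11.0, 246.0], [579.0, -11.0, 246.0], [577.0, -11.0, 246.0]] [296 345 346 352 348] [178 167 168 171 171]
-1 [244.3 251.9 259.5 284.3] [574.84686239  -8.16507867 257.06502669]
1 [244.5 247.5 252.3 265.1] [670.11252594  -5.02855557 250.85610231]
scene0 2105 [[672.0, -5.0, 239.0], [578.0, -9.0, 243.0], [581.0, -5.0, 243.0], [580.0, -0.0, 244.0], [582.0, -3.0, 245.0], [672.0, -11.0, 245.0], [580.0, 4.0, 246.0], [582.0, 2.0, 246.0], [668.0, -11.0, 246.0], [570.0, -6.0, 247.0], [581.0, -12.0, 247.0], [670.0, -11.0, 248.0]] [331 287 289 290 290] [217 201 200 198 199]
-1 [243.  247.2 251.2 265.7] [578.58620687  -5.66509496 250.29377177]
1 [239.1 252.6 261.4 290.3] [674.31815197  -8.1070853  258.18404606]
```

View pics/s0f.png

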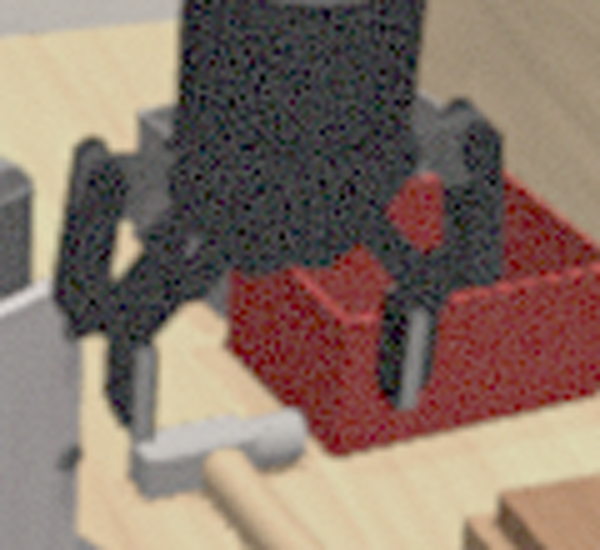

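Both fixed cameras put the open fingertips at z≈244 when the reported TCP was 193. They should have been at 206, so the fingers really end about 38 mm short of the reported TCP along the tool axis. The closed tip now at about 241 (reported 203) agrees. I'll raise and open, go down to a reported z of 165, and check the grip before lifting.

```bash
python3 - <<'E'
from workcell import *
import cv2,numpy as np
from h import *
g=R(28.4)
movel([563.5,250.2,225],g,max_speed=100)
open_gripper()
hit=movel([563.5,250.2,165],g,max_speed=60,guard=12)
s=read_state();print(hit,s["eef_pos"],s["ft_force"],s["time"])
if not hit:
    clamp();s=read_state();print(s["time"],s["finger_gap"],s["eef_pos"],s["ft_force"])
c=camera("side");cv2.imwrite("pics/g3.png",cv2.resize(c["image"][20:240,170:400],None,fx=2.5,fy=2.5));np.savez("side3.npz",**c)
E
```

```text
False [563.72140206 250.30122303 165.40929734] [-0.12193636 -0.49584609 -0.63115211] 6.975
7.4917 34.573810383919216 [563.71266002 250.31321079 165.33744823] [ 0.29416536 -0.06885944  4.96378973]
```

View pics/g3.png

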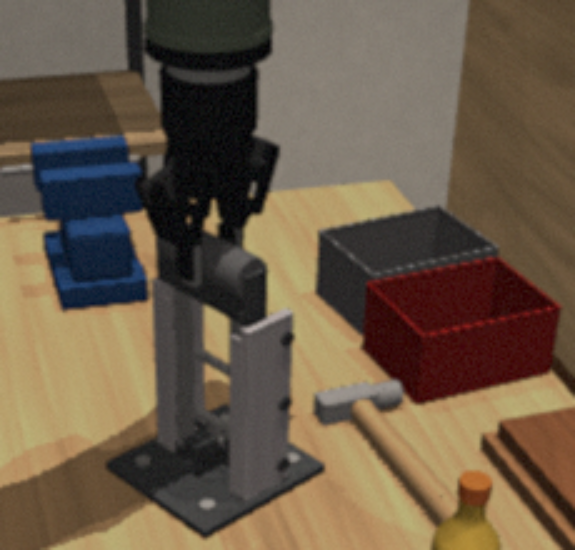

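The grip is on the roller with a gap of 34.6, against the 36 mm diameter. The finger is astride the roller at about (188,260) in the crop. Now I'll lift 97 mm slowly.

```bash
python3 - <<'E'
from workcell import *
import cv2,numpy as np
from h import *
g=R(28.4)
for z in (175,262.5):
    hit=movel([563.7,250.3,z],g,max_speed=50,guard=60)
    s=read_state();print(hit,s["time"],s["finger_gap"],s["eef_pos"],s["ft_force"])
wait(0.3)
c=camera("side");cv2.imwrite("pics/l1.png",cv2.resize(c["image"][0:240,170:400],None,fx=2.4,fy=2.4,interpolation=cv2.INTER_CUBIC));np.savez("side4.npz",**c)
v,u=np.mgrid[60:150,225:290];P,z=pts(c,u.ravel(),v.ravel())
a=np.array([np.cos(np.radians(118.3)),np.sin(np.radians(118.3))]);n=np.array([-a[1],a[0]])
r=P[:,:2]-[563.5,250.4];m=(z>0)&(abs(r@n)<14)&(r@a<-18)&(r@a>-50)&(P[:,2]>200)
print("roller top",np.percentile(P[m][:,2],[50,90,97]))
s=read_state();print(s["finger_gap"],s["ft_force"])
E
```

```text
False 7.8917 34.45564668913244 [563.67259955 250.29561284 174.72978449] [ 3.28721235  0.80367319 -4.85255342]
False 9.7917 34.38671614099103 [563.64191293 250.30558609 262.35824665] [ 0.5206176   0.37065608 -4.5819541 ]
roller top [267.78577365 334.80166117 336.04904155]
34.14961885530241 [ 0.28337613  1.12639889 -5.62059461]
```

View pics/l1.png

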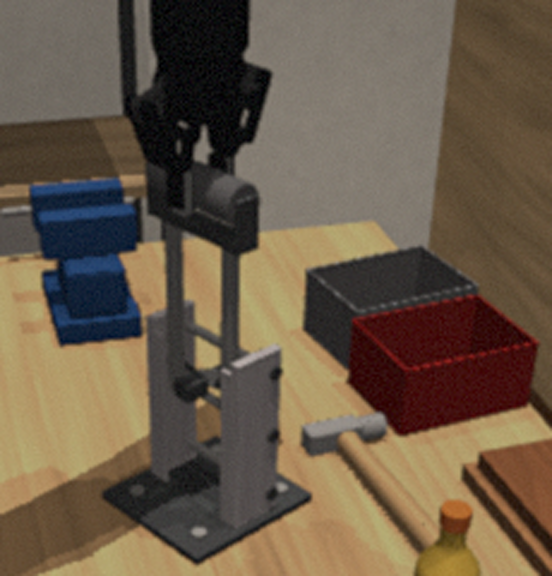

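The roller top is at z≈336, up about 96 mm, and the lock's counterweight at (190,385) is clear above the middle rung. Now I'll lower it, with the last part slow and guarded. Seating is expected at a reported z of about 230.

```bash
python3 - <<'E'
from workcell import *
import cv2,numpy as np
from h import *
g=R(28.4)
movel([563.7,250.3,237],g,max_speed=40)
s=read_state();print(s["time"],s["finger_gap"],s["eef_pos"],s["ft_force"])
hit=movel([563.7,250.3,224],g,max_speed=12,guard=8)
s=read_state();print(hit,s["time"],s["finger_gap"],s["eef_pos"],s["ft_force"])
wait(.2);s=read_state();print(s["eef_pos"],s["ft_force"])
c=camera("side");np.savez("side5.npz",**c)
v,u=np.mgrid[60:150,225:290];P,z=pts(c,u.ravel(),v.ravel())
a=np.array([np.cos(np.radians(118.3)),np.sin(np.radians(118.3))]);n=np.array([-a[1],a[0]])
r=P[:,:2]-[563.5,250.4];m=(z>0)&(abs(r@n)<14)&(r@a<-18)&(r@a>-50)&(P[:,2]>265)
print("roller top",np.percentile(P[m][:,2],[50,90,97]))
E
```

```text
10.925 34.37038766588656 [563.66844782 250.26823822 237.0387299 ] [ 0.08793424  0.22895699 -5.50588326]
True 11.5833 34.44918493953698 [563.67560801 250.28939596 230.20631731] [-1.21658762 -0.63499168  7.43759878]
[563.6857584  250.33135017 230.20417643] [-1.76638948 -0.67986437  7.23268987]
roller top [302.52527692 330.47155134 355.61972821]
```

Contact came at 230.2, as predicted, and the reaction now carries the section's weight. I'll release, retreat and check.

```bash
python3 - <<'E'
from workcell import *
import cv2,numpy as np
from h import *
g=R(28.4)
open_gripper();s=read_state();print(s["time"],s["finger_gap"],s["ft_force"])
hit=movel([563.7,250.3,350],g,max_speed=100,guard=15);wait(.3)
s=read_state();print(hit,s["time"],s["eef_pos"],s["ft_force"])
c=camera("side");cv2.imwrite("pics/f1.png",c["image"]);np.savez("side6.npz",**c)
cv2.imwrite("pics/f1c.png",cv2.resize(c["image"][60:240,190:340],None,fx=3.3,fy=3.3,interpolation=cv2.INTER_CUBIC))
w=camera("wrist")
from scipy.optimize import least_squares
for nme,c,b in(("side",c,(60,150,225,290)),("wrist",w,(60,330,180,380))):
    v,u=np.mgrid[b[0]:b[1],b[2]:b[3]];P,z=pts(c,u.ravel(),v.ravel())
    a=np.array([np.cos(np.radians(118.3)),np.sin(np.radians(118.3))]);n=np.array([-a[1],a[0]])
    r=P[:,:2]-[563.5,250.4];m=(z>0)&(abs(r@n)<16)&(abs(r@a)<48)&(P[:,2]>270)&(P[:,2]<325)
    Q=P[m];R_=r[m]
    f=lambda p:np.hypot(R_@n-p[0],Q[:,2]-p[1])-18
    print(nme,m.sum(),least_squares(f,[0,285],loss="soft_l1").x)
E
```

```text
12.3833 85.28600424710046 [ 0.41274205  0.40471658 -0.2206799 ]
False 14.0417 [563.68844937 250.2327287  349.78589805] [ 0.62489577 -0.36561108  0.30856753]
side 436 [ -0.77232264 286.48467628]
wrist 5200 [-1.02398771e-01  2.87109465e+02]
```

View pics/f1c.png

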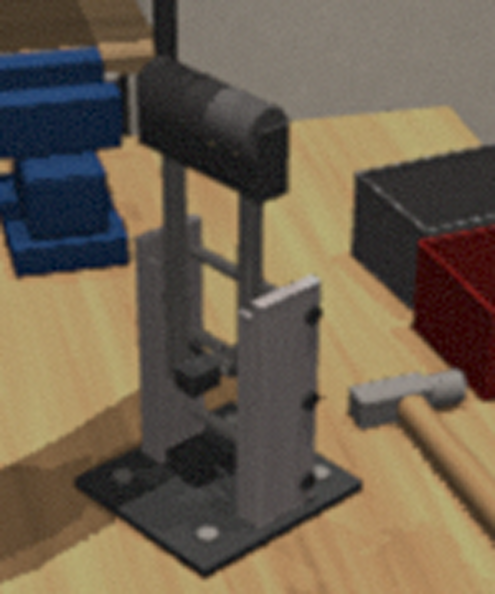

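View pics/f1.png

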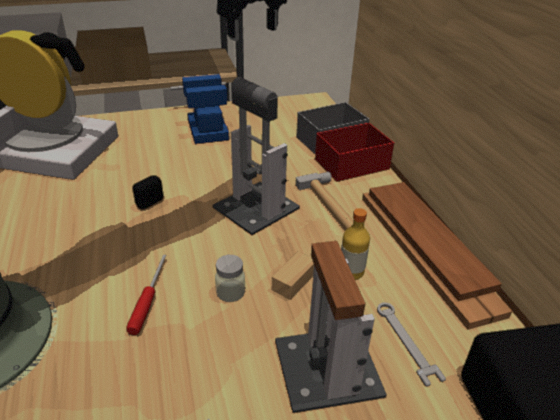

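The roller stands free at a centre z of 286.5–287.1, up 65 mm. The lock's counterweight at crop (195,375) lies level at the middle rung. The flat-topped support at (335,275) is unchanged, and the gripper is clear. I'm handing the job in.

```bash
python3 -c "
from workcell import *
print(finish_job())"
```

```text
the job is handed in; nothing more can be done
None
```

The roller-topped support is now seated on its middle rung and released. I handed the job in with the robot's clock at about 14 s; no verdict is reported.

- **First grasp missed:** the fingers closed on nothing, just above the roller. The camera depth showed that they end about 38 mm short of the reported TCP. I corrected for that, and the second grasp held, with a gap of 34.6 mm on the 36 mm roller.
- **Lift and lowering:** I raised the section about 97 mm and lowered it slowly with a force guard. Contact came at 65 mm above the start, as expected, and I released it and backed off upwards.
- **Last checks:** the roller centre is at 286.5 mm in the side camera and 287.1 mm in the wrist camera, against 287 expected. The lock looks level on the middle rung, but I judged that by eye only. The flat-topped support looks unmoved, and the gripper is clear with about 0 N on the wrist.
- **A reading that disagreed:** a rough roller-top depth check taken while the gripper was still on the roller was scattered (302 to 356 mm), because the fingers were in the way. I did not use it.

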